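# Put the drive punch back in its own socket of the graded rack

## Task

The hollow drive punch standing in the parking well of the white pounding board is finished with: put it back upright in the socket of the graded punch rack that fits its shank. The drilled strip slides about in its channel, so feel the shank into its hole, then press it past the spring catch until the collar sits flush on the strip, never forcing it with more than 35 N, and let go. Leave the two punches in the green caddy, and the hammer, last, tape and can, where they are.

Things in the scene. Friction and masses are not known exactly. Their poses are not given: they have to be found in the camera images.
- rack: fixed steel channel 66 x 268 x 40 mm, origin under its middle, on the bench. In it lies a beech strip 54 x 236 mm, top face 60 mm above the bench, with a row of five sockets along the rack's y axis, graded 10, 14, 18, 22, 26 mm from its -y end. The 22 and 26 mm sockets hold their punches, which stand 65 mm above the strip. The strip can slide along y (a push of about 8 N moves it)
- hole_10 (a point): where the middle of the 10 mm socket's mouth lies, at the strip's top face, when the strip is pushed right up to the channel's -y end; the real socket is 3 to 17 mm from here towards the rack's +y, as far as the strip has slid. Bore 11 mm, sharp-edged, 46 mm deep, so a punch hangs by its collar with its foot 40 mm down
- hole_14 (a point): where the middle of the 14 mm socket's mouth lies, at the strip's top face, when the strip is pushed right up to the channel's -y end; the real socket is 3 to 17 mm from here towards the rack's +y, as far as the strip has slid. Bore 15 mm, sharp-edged, 46 mm deep, so a punch hangs by its collar with its foot 40 mm down
- hole_18 (a point): where the middle of the 18 mm socket's mouth lies, at the strip's top face, when the strip is pushed right up to the channel's -y end; the real socket is 3 to 17 mm from here towards the rack's +y, as far as the strip has slid. Bore 19 mm, sharp-edged, 46 mm deep, so a punch hangs by its collar with its foot 40 mm down
- board: fixed pounding board; origin on the bench under the parking well. The well is bored in a brown beech block 60 x 60 x 40 mm; the white board, 130 x 110 x 26 mm, lies on the block's +x side
- park (a point): centre of the mouth of the parking well, 40 mm above the bench; the well is 30 mm wide and 30 mm deep (floor 10 mm above the bench); one of the three loose punches stands in it on its foot
- caddy: fixed green caddy 60 x 140 x 40 mm with two wells like the parking well, 36 mm either side of its origin along its y axis; the other two punches stand in it
- mid_10 (a point): centre, half-way up, of the punch of 10 mm shank: 105 mm long, about 90 g, z axis up. Above its foot: shank 10 mm thick to 40 mm, sharp-edged foot, ring groove 23 to 31 mm; collar 20 mm thick, 40 to 46 mm; round handle 14 mm thick to 98 mm; head 16 mm thick to 105 mm. In its socket a spring ball 14 mm below the mouth resists it with about 6 to 16 N until it clicks into the groove just before the collar seats
- mid_14 (a point): centre, half-way up, of the punch of 14 mm shank: 105 mm long, about 150 g, z axis up. Above its foot: shank 14 mm thick to 40 mm, sharp-edged foot, ring groove 23 to 31 mm; collar 24 mm thick, 40 to 46 mm; round handle 18 mm thick to 98 mm; head 20 mm thick to 105 mm. In its socket a spring ball 14 mm below the mouth resists it with about 6 to 16 N until it clicks into the groove just before the collar seats
- mid_18 (a point): centre, half-way up, of the punch of 18 mm shank: 105 mm long, about 230 g, z axis up. Above its foot: shank 18 mm thick to 40 mm, sharp-edged foot, ring groove 23 to 31 mm; collar 28 mm thick, 40 to 46 mm; round handle 22 mm thick to 98 mm; head 24 mm thick to 105 mm. In its socket a spring ball 14 mm below the mouth resists it with about 6 to 16 N until it clicks into the groove just before the collar seats
- hammer: shoemaker's hammer lying on the bench, 220 mm long, 32 mm high; leave alone
- last: green shoe last standing on its sole, 250 mm long, 104 mm high; leave alone
- tape: cream roll of tape lying flat, 104 mm across, 24 mm high; leave alone
- cement: closed blue can, 72 mm across, 110 mm high; leave alone
Mind the look-alikes: they are no part of the job. Leave any blue or red look-alike of the board alone.

How it is judged:
By the outcome, as a careful person would: the job done as asked, in the order asked, and still so for the second after the job is handed in, with the robot touching nothing.
It also fails if it takes over 51 s, if anything falls off the work surface, if the arm or the gripper's body presses on something with over 40 N, if the wrist force passes 120 N, or if a joint passes its speed limit or range.

## Robot

A 6-joint arm with a two-finger parallel gripper is mounted at the origin on the work surface. World frame = base frame: x ahead of the robot, y to its left, z up, the work surface at z = 0. Lengths are in mm, angles in rad, forces in N, time in s.
With the tool pointing down it reaches from about 425 to 925 mm from the base axis. Payload 12.5 kg.
Tool frame: the origin (TCP) lies at the very end of the fingers, on their centre line; the grasp point (between the pads) lies 19 mm behind it (bot.tcp_to_grasp is the distance from the TCP to the grasp point, in mm); x points along the fingers, z is the direction in which the jaws open and shut, and the axes are right-handed (so a half turn about x gives the same grasp; the last joint's range is limited). The gripper opens to 85 mm and grips with 20 to 120 N. Pads are 22 mm wide; open, the fingers measure 114 mm over their backs; the gripper's body (76 mm by 85 mm) begins 54 mm behind the grasp point. The pads swing forward as they close: fully open they stand 13 mm farther back than shut.
Start: joints at [1.215, 0.491, 1.559, -0, 1.092, -0.106], TCP at [154.488, 605.622, 231.327] pointing down, gripper open.
Joint ranges: [-3.1, 3.1], [-0.84, 2.19], [0.05, 2.79], [-1.13, 4.28], [0.06, 2.93], [-2.69, 2.69]. Speed limits (rad/s): [2.22, 2.22, 2.79, 3.14, 3.14, 3.14].

## Interface

Orientations are given as a unit quaternion [x, y, z, w].
In Python, from cell import bot gives the robot as it stands. The module is installed in compiled form; this text tells all that it offers.
- The arm moves only by the tool carry_out, never from a script. Its argument "targets" is a list of rows, each an object with "linear": the shift along the world's x, y, z in units of 0.03 m (1.0 is 0.03 m), a list of three; "rotation": the turn, a rotation vector about the world's x, y, z in units of 6 degrees (1.0 is 6 degrees), a list of three; "fingers": the finger opening in mm, from 0 to 85.4. In form: [{"linear": [tx, ty, tz], "rotation": [wx, wy, wz], "fingers": fingers}, ...]. A call has 1 to 12 rows; each row shifts and turns the commanded pose from where the row before left it; what a row does not reach is not made up. A row lasts 1/10 s, in which the tool goes at most 50 mm and 8.59 degrees, less where a joint would pass 70% of its speed; a pose out of reach is approached as far as the arm can. A call with a number of a shift or a turn outside -1 to 1 is refused whole. A call with a gripper value outside its range is refused whole. The fingers move at their own pace and stop on an object; "force" is the grip in N (left out, the last holds). Time passes only in rows, so rows that do not move let the fingers close. It gives the time, the measured TCP pose, the force and the opening at its end, in the units of the state.
- bot.observe(): the state, without advancing time (a new reading comes with each control period).
- bot.read_camera(name): name is "scene" or "top" or "wrist"; returns (picture, depth): 400x640x3 uint8, red, green, blue; 400x640 float32, mm along the optical axis (not along the pixel's ray), 0 where there is no reading.
- bot.calibration(name): a dict with "fovy" (degrees; the focal length in pixels is half the picture's height over the tangent of half this angle, whatever the lens; pixels are square), "cx", "cy" (the principal point, pixels), "dist" ([k1, k2, p1, p2, k3] as OpenCV has them; the pictures are not rectified), "xyz" and "rotation" of the camera in the world; the wrist camera has in their place "mount" (4x4, takes a point from camera to tool coordinates, whose origin is the TCP and whose axes are the tool frame's). Camera axes: x right, y up, looking along -z (the intrinsics and any distortion apply to the point x, -y, -z); pixel columns grow to the right and rows downward; lengths in mm; the calibration is good to about 2 mm. A picture is of the moment at which its call begins: read the wrist's pose just before it. calibration takes no time and is no camera call.
- bot.job_done(): hands the job in, once; it reports no verdict.
The state is a dict: "clock": time; "joints": joint angles; "qvel": joint speeds; "joint_torque": joint torques, N m; "ee_pos": TCP position; "ee_rot": TCP orientation; "ft_force": force on the tool from outside, world axes, zero at the start; "moment": the same for the moment, N m; "width": opening from 0.0 (shut) to 1.0 (fully open).
Only numpy, scipy, OpenCV 4.12 (cv2) and the standard library are available. Lean on these libraries where they do the work, as an engineer would, in place of code of your own. Each camera call takes 0.05 s, during which the arm holds its last target.

## Working session

There is one attempt and no reset: what is moved stays moved. The work goes in short steps, Python scripts to look and compute and a tool call to move; the robot and the scene stay as the last step left them, time stands still between calls to the robot, and variables do not carry over. Pictures are saved under pics/ and viewed, and the job is handed in when it is done.

Besides the shell and the picture viewer there is one more tool, called by a JSON object that holds its "method" and its "body". carry_out: Moves the arm, as the interface text tells. Shifts and turns lie within -1 to 1; 1 stands for 0.03 m of shift or 6 degrees of turn. Its arguments: {"type":"object","properties":{"targets":{"type":"array"},"force":{"type":"number"}},"required":["targets"]}

```bash
mkdir -p pics
python3 - <<'E'
from cell import bot
import cv2,numpy as np
print(bot.observe())
for n in ["scene","top","wrist"]:
    c=bot.calibration(n);print(n,c)
    p,d=bot.read_camera(n)
    np.savez(f"pics/{n}0.npz",p=p,d=d)
    cv2.imwrite(f"pics/{n}0.png",cv2.cvtColor(p,cv2.COLOR_RGB2BGR))
E
```

```text
{'clock': 0.0, 'joints': array([ 1.21541336e+00,  4.91551987e-01,  1.55946141e+00,  1.19848035e-05,
        1.09172573e+00, -1.05628522e-01]), 'qvel': array([ 0.00195824,  0.00147947,  0.00072522, -0.00052662, -0.00012851,
       -0.00116622]), 'joint_torque': array([-1.97432979e-03, -6.18435431e+01, -2.61596972e+01, -1.75188625e-04,
        4.03270824e-03,  1.64318556e-05]), 'ee_pos': array([154.38817641, 605.38592069, 230.72833422]), 'ee_rot': array([-0.43403877,  0.55873055,  0.43361805,  0.55803755]), 'ft_force': array([-0.05587181, -1.03189644, -0.17516361]), 'moment': array([ 0.02912837,  0.00488625, -0.01553726]), 'width': 0.9991763064786021}
scene {'fovy': 52.33616000046468, 'cx': 318.7560632036186, 'cy': 199.7273510170895, 'dist': array([-0.04452498,  0.        ,  0.        ,  0.        ,  0.        ]), 'xyz': array([1289.88919662, -291.95668525, 1059.78964757]), 'rotation': array([0.28830924, 0.18104319, 0.52182098, 0.78217901])}
top {'fovy': 56.0325361229855, 'cx': 327.3981063679405, 'cy': 197.98538918000776, 'dist': array([-0.04473194,  0.        ,  0.        ,  0.        ,  0.        ]), 'xyz': array([ 430.04166709,   44.29784805, 1155.7644312 ]), 'rotation': array([-0.02588873,  0.03031208,  0.71369078, -0.69932569])}
wrist {'fovy': 66.03826458066376, 'cx': 316.99063838222054, 'cy': 199.60746611494412, 'dist': array([-0.00761649,  0.        ,  0.        ,  0.        ,  0.        ]), 'mount': array([[ 9.18603283e-04,  3.24803173e-01, -9.45781188e-01,
        -1.43377996e+02],
       [ 1.05826776e-03,  9.45780742e-01,  3.24804047e-01,
         8.31947186e+01],
       [ 9.99999018e-01, -1.29925581e-03,  5.25068567e-04,
         8.50657209e-01],
       [ 0.00000000e+00,  0.00000000e+00,  0.00000000e+00,
         1.00000000e+00]])}
```

View pics/scene0.png

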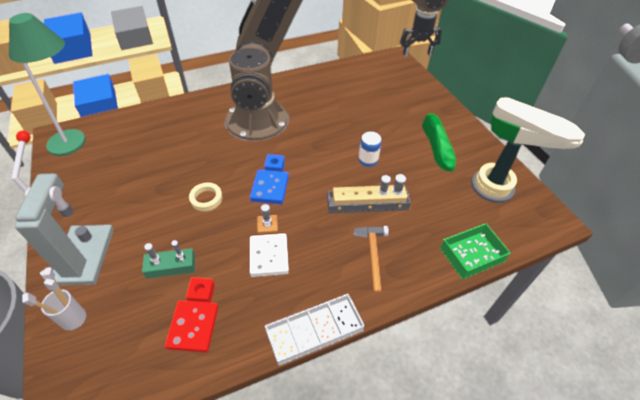

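View pics/top0.png

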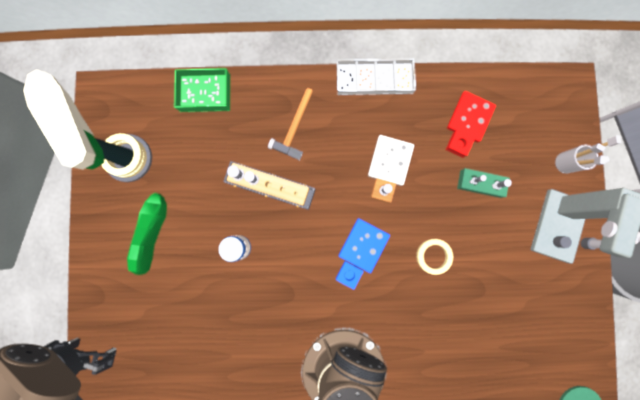

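View pics/wrist0.png

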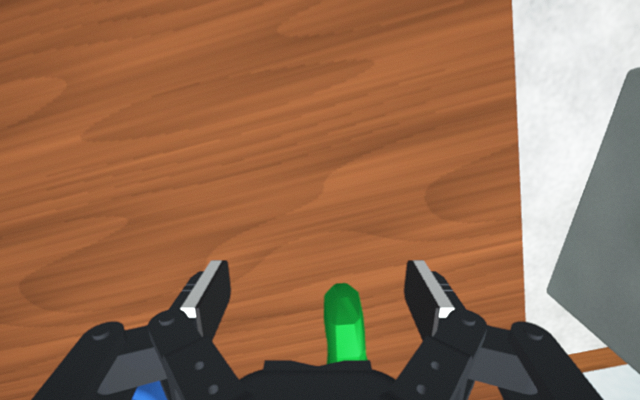

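```bash
cat > h.py <<'E'
import numpy as np,cv2
from scipy.spatial.transform import Rotation as R
from cell import bot
def K(c):
    f=200/np.tan(np.radians(c['fovy']/2)); return np.array([[f,0,c['cx']],[0,f,c['cy']],[0,0,1.]])
def pose(name,st=None):
    c=bot.calibration(name)
    if name=='wrist':
        st=st or bot.observe(); M=c['mount']; Rt=R.from_quat(st['ee_rot']).as_matrix()
        return c,Rt@M[:3,:3],Rt@M[:3,3]+st['ee_pos']
    return c,R.from_quat(c['rotation']).as_matrix(),np.array(c['xyz'])
def rays(name,uv,st=None):
    c,Rm,t=pose(name,st)
    n=cv2.undistortPoints(np.array(uv,float).reshape(-1,1,2),K(c),c['dist']).reshape(-1,2)
    d=np.c_[n[:,0],-n[:,1],-np.ones(len(n))]@Rm.T
    return t,d
def atz(name,uv,z,st=None):
    t,d=rays(name,uv,st); return t+d*((z-t[2])/d[:,2])[:,None]
def proj(name,P,st=None):
    c,Rm,t=pose(name,st); q=(np.atleast_2d(P)-t)@Rm; q=q*[1,-1,-1]
    return cv2.projectPoints(q.reshape(-1,1,3),np.zeros(3),np.zeros(3),K(c),c['dist'])[0].reshape(-1,2)
def cloud(name,d,st=None):
    vv,uu=np.mgrid[0:400,0:640]
    t,r=rays(name,np.c_[uu.ravel(),vv.ravel()],st)
    return (t+r*d.reshape(-1,1)).reshape(400,640,3)
def crop(p,x0,y0,x1,y1,s,fn):
    cv2.imwrite(fn,cv2.cvtColor(cv2.resize(p[y0:y1,x0:x1],None,fx=s,fy=s,interpolation=cv2.INTER_CUBIC),cv2.COLOR_RGB2BGR))
E
python3 - <<'E'
from h import *
a=np.load('pics/top0.npz');p,d=a['p'],a['d']
crop(p,210,120,420,240,3.8,'pics/c1.png')
s=np.load('pics/scene0.npz')
crop(s['p'],230,160,430,290,4,'pics/c2.png')
X=cloud('top',d)
for n,(x0,y0,x1,y1) in dict(board=(360,130,420,205),rack=(215,155,325,215),caddy=(450,160,520,205)).items():
    q=X[y0:y1,x0:x1].reshape(-1,3)
    for lo,hi in [(15,34),(34,48),(50,72),(72,100),(100,120),(120,132)]:
        m=(q[:,2]>lo)&(q[:,2]<hi)
        if m.sum(): print(n,lo,hi,m.sum(),q[m].mean(0).round(1),q[m].min(0).round(),q[m].max(0).round(),np.median(q[m][:,2]))
E
```

```text
board 15 34 1548 [ 630.1 -159.5   25.1] [ 507. -230.   15.] [708. -92.  34.] 25.04523654633624
board 34 48 285 [ 540.  -130.2   39.5] [ 506. -167.   34.] [576. -97.  45.] 39.43343969737384
board 50 72 26 [ 534.5 -126.3   58.4] [ 526. -142.   52.] [ 553. -119.   71.] 56.88580895150642
board 72 100 12 [ 534.9 -123.9   86.4] [ 528. -132.   74.] [ 546. -121.   98.] 85.8257655784563
board 100 120 53 [ 537.4 -130.6  113.6] [ 528. -142.  100.] [ 546. -120.  119.] 114.03725495122421
rack 15 34 88 [553.9 193.1  24.1] [497.  77.  15.] [655. 344.  34.] 23.5482056398788
rack 34 48 383 [557.1 205.   39.2] [490.  76.  34.] [634. 349.  48.] 39.0201413205823
rack 50 72 1144 [557.7 198.3  59.3] [501.  93.  50.] [624. 332.  72.] 59.20040945445669
rack 72 100 53 [579.2 270.4  85.1] [563. 240.  72.] [604. 301.  99.] 84.69568039138926
rack 100 120 28 [577.4 266.8 108.8] [563. 241. 100.] [598. 301. 119.] 108.69115256963607
rack 120 132 181 [584.7 278.5 123.9] [563. 241. 120.] [607. 314. 129.] 123.740147881251
caddy 15 34 116 [ 551.4 -410.4   25. ] [ 515. -491.   15.] [ 600. -365.   34.] 25.676760233702453
caddy 34 48 693 [ 555.4 -435.8   39.4] [ 514. -517.   34.] [ 599. -366.   46.] 39.27347233090768
caddy 50 72 58 [ 550.1 -437.9   59.4] [ 534. -473.   51.] [ 569. -394.   72.] 56.75479188403142
caddy 72 100 53 [ 550.6 -438.1   85.5] [ 536. -473.   72.] [ 568. -396.  100.] 85.3761054478216
caddy 100 120 85 [ 551.2 -444.   112.1] [ 536. -481.  100.] [ 568. -397.  119.] 113.48633709101523
```

View pics/c1.png

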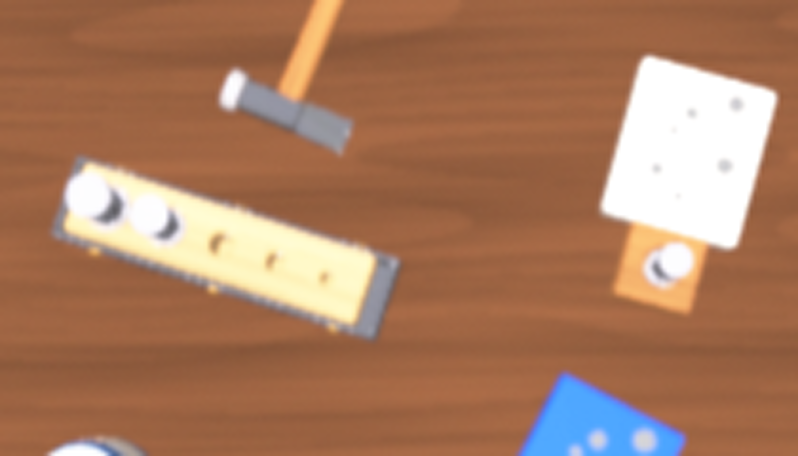

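View pics/c2.png

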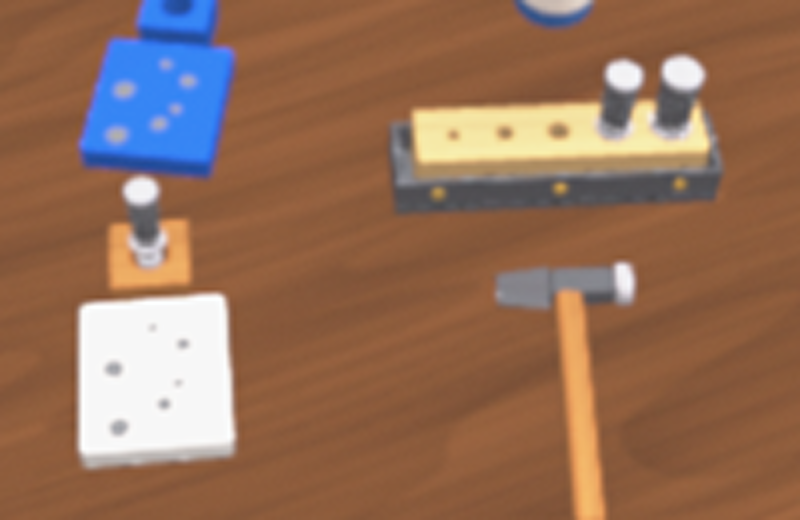

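Run:
```python
from h import *
a=np.load('pics/top0.npz');X=cloud('top',a['d'])
f=lambda L:np.array(L,float)/3.8+[210,120]
ch=atz('top',f([(85,157),(399,258),(375,339),(53,237)]),40);print(ch.round(1),ch.mean(0))
st=atz('top',f([(90,163),(377,254),(355,325),(65,232)]),60);print(st.round(1),st.mean(0))
h=atz('top',f([(324,278),(271,261),(217,243)]),60);print('holes',h.round(1))
b=atz('top',f([(632,224),(708,243),(690,313),(614,294)]),40);print('block',b.round(1),b.mean(0))
g=lambda L:np.array(L,float)/4+[230,160]
h=atz('scene',g([(454,134),(505,132),(559,130)]),60);print('holes scene',h.round(1))
b=atz('scene',g([(109,223),(190,221),(191,286),(109,289)]),40);print('block s',b.round(1),b.mean(0))
b=atz('scene',g([(141,189)]),115);print('head s',b.round(1));print('head t',atz('top',f([(677,260)]),115))
m=(X[...,2]>52)&(X[...,2]<66);m[:155]=0;m[215:]=0;m[:,:215]=0;m[:,325:]=0
r=cv2.minAreaRect(X[m][:,:2].astype(np.float32));print(r)
for nm in ch[1]-ch[0],ch[2]-ch[3],st[1]-st[0],st[2]-st[3]: print(np.degrees(np.arctan2(-nm[0],-nm[1])),np.linalg.norm(nm))
s=bot.observe();print(R.from_quat(s['ee_rot']).as_matrix().round(3))
```

```text
[[635.2 319.8  40. ]
 [549.8  72.8  40. ]
 [486.5  92.7  40. ]
 [572.  345.1  40. ]] [560.87834188 207.5816558   40.        ]
[[626.7 311.   60. ]
 [551.1  89.2  60. ]
 [496.6 107.   60. ]
 [573.1 330.4  60. ]] [561.88620669 209.36973562  60.        ]
holes [[533.3 130.3  60. ]
 [547.3 171.   60. ]
 [562.1 212.6  60. ]]
block [[ 573.1 -111.2   40. ]
 [ 556.9 -170.8   40. ]
 [ 501.9 -154.7   40. ]
 [ 518.1  -95.4   40. ]] [ 537.47951434 -133.01664644   40.        ]
holes scene [[535.7 133.8  60. ]
 [549.4 173.2  60. ]
 [564.  215.   60. ]]
block s [[ 502.  -149.3   40. ]
 [ 524.2  -89.6   40. ]
 [ 583.7 -109.6   40. ]
 [ 562.8 -168.4   40. ]] [ 543.1868062  -129.18383921   40.        ]
head s [[ 538.5 -128.2  115. ]]
head t [[ 536.2351875  -133.05488749  115.        ]]
((563.5552368164062, 213.18882751464844), (236.47906494140625, 54.862674713134766), 71.87667846679688)
19.06774454029313 261.4020278458562
18.7013292796933 266.4812868439273
18.825438764661182 234.3494972566652
18.913539952212997 236.1312677545943
[[-0.    -0.969  0.247]
 [-0.001  0.247  0.969]
 [-1.     0.    -0.001]]
```

{"method": "carry_out", "body": {"targets": [{"linear":[0.8,-0.9,0],"rotation":[0,0,-0.98],"fingers":85},{"linear":[0.8,-0.9,0],"rotation":[0,0,-0.98],"fingers":85},{"linear":[0.8,-0.9,0],"rotation":[0,0,-0.98],"fingers":85},{"linear":[0.8,-0.9,0],"rotation":[0,0,-0.98],"fingers":85},{"linear":[0.8,-0.9,0],"rotation":[0,0,-0.98],"fingers":85},{"linear":[0.8,-0.9,0],"rotation":[0,0,-0.98],"fingers":85},{"linear":[0.8,-0.9,0],"rotation":[0,0,-0.98],"fingers":85},{"linear":[0.8,-0.9,0],"rotation":[0,0,-0.98],"fingers":85}]}}

```text
clock: 0.95
ee_pos: [347.2, 388.4, 231.3]
ee_rot: [-0.174, 0.685, 0.174, 0.685]
ft_force: [0.3, -0.3, 0.3]
width: 0.994
```

{"method": "carry_out", "body": {"targets": [{"linear":[0.8,-0.9,0],"rotation":[0,0,-0.98],"fingers":85},{"linear":[0.8,-0.9,0],"rotation":[0,0,-0.98],"fingers":85},{"linear":[0.8,-0.9,0],"rotation":[0,0,-0.98],"fingers":85},{"linear":[0.8,-0.9,0],"rotation":[0,0,-0.98],"fingers":85},{"linear":[0.8,-0.9,0],"rotation":[0,0,-0.98],"fingers":85},{"linear":[0.8,-0.9,0],"rotation":[0,0,-0.98],"fingers":85},{"linear":[0.8,-0.9,0],"rotation":[0,0,-0.98],"fingers":85},{"linear":[0.8,-0.9,0],"rotation":[0,0,-0.98],"fingers":85},{"linear":[0,0,0],"rotation":[0,0,0],"fingers":85}]}}

```text
clock: 1.85
ee_pos: [540.7, 170.8, 230.9]
ee_rot: [0.115, 0.697, -0.115, 0.698]
ft_force: [-0.1, 1.2, -1.2]
width: 0.995
```

Run:
```python
from h import *
s=bot.observe();p,d=bot.read_camera('wrist')
import pickle;pickle.dump((s,p,d),open('pics/w1.pkl','wb'))
crop(p,0,0,640,400,1.25,'pics/w1.png')
print(s['clock'],s['ee_pos'],s['joints'],s['ft_force'],R.from_quat(s['ee_rot']).as_matrix().round(3))
```

```text
1.85 [540.69048094 170.83154675 230.89123071] [ 1.89789034e-01  4.08961527e-01  1.70407907e+00 -6.31795406e-04
  1.02830290e+00  5.17682997e-01] [-0.11061231  1.20018606 -1.20749066] [[ 0.     0.322  0.947]
 [-0.     0.947 -0.322]
 [-1.    -0.     0.   ]]
```

View pics/w1.png

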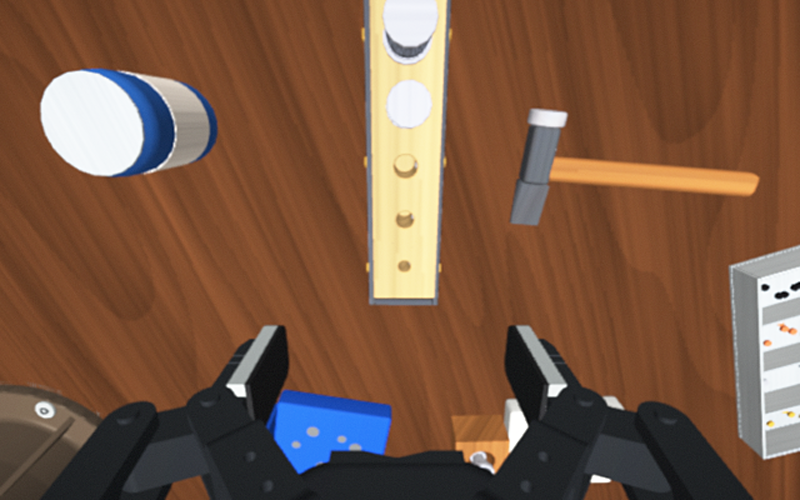

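Run:
```python
from h import *
import pickle;s,p,d=pickle.load(open('pics/w1.pkl','rb'))
crop(p,270,60,380,260,4,'pics/w1c.png')
crop(p,340,320,440,400,6,'pics/w1d.png')
```

```text
(no output)
```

View pics/w1c.png

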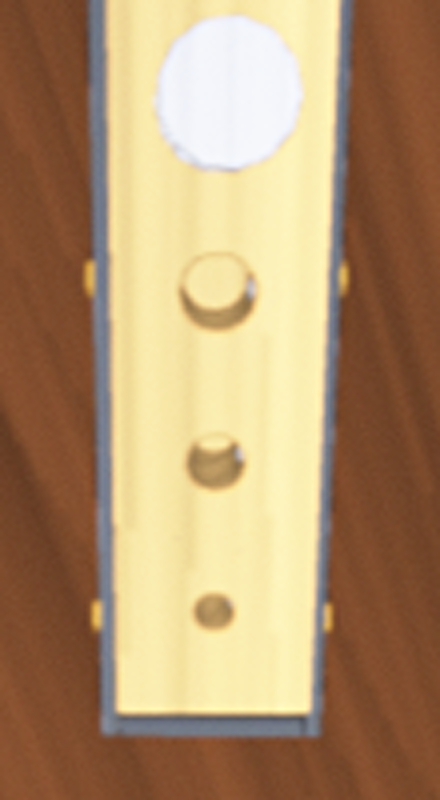

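View pics/w1d.png

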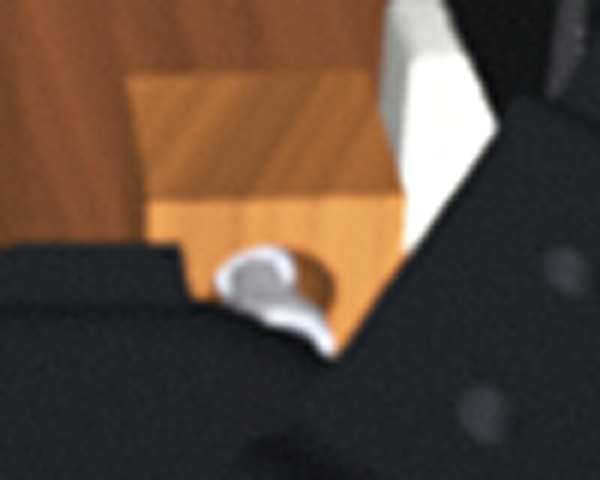

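Run:
```python
from h import *
import pickle;s,p,d=pickle.load(open('pics/w1.pkl','rb'))
f=lambda L:(np.array(L,float)+.5)/4+[270,60]-.5
h=atz('wrist',f([(214,611),(216,461),(218,290.5)]),60,s);print(h.round(1),np.diff(h,axis=0))
e=atz('wrist',f([(116,714),(311,714)]),60,s);print(e.round(1),np.linalg.norm(e[1]-e[0]))
X=cloud('wrist',d,s);print([X[int(v),int(u)].round(1) for u,v in f([(150,560),(280,560),(280,400),(228,90)])])
```

```text
[[535.4 132.   60. ]
 [549.2 172.   60. ]
 [563.5 213.7  60. ]] [[13.80175582 39.97477354  0.        ]
 [14.32297257 41.68941921  0.        ]]
[[499.4 111.3  60. ]
 [551.5  93.6  60. ]] 55.035247075827485
[array([523.9, 152.6,  61. ]), array([556.5, 141.6,  61. ]), array([569.5, 183.1,  60.6]), array([577.6, 256.5, 124.4])]
```

{"method": "carry_out", "body": {"targets": [{"linear":[0,-0.9,-0.1],"rotation":[0,0,0],"fingers":85},{"linear":[0,-0.9,-0.1],"rotation":[0,0,0],"fingers":85},{"linear":[0,-0.9,-0.1],"rotation":[0,0,0],"fingers":85},{"linear":[0,-0.9,-0.1],"rotation":[0,0,0],"fingers":85},{"linear":[0,-0.9,-0.1],"rotation":[0,0,0],"fingers":85},{"linear":[0,-0.9,-0.1],"rotation":[0,0,0],"fingers":85},{"linear":[0,-0.9,-0.1],"rotation":[0,0,0],"fingers":85},{"linear":[0,-0.9,-0.1],"rotation":[0,0,0],"fingers":85},{"linear":[0,-0.9,-0.1],"rotation":[0,0,0],"fingers":85},{"linear":[0,-0.9,-0.1],"rotation":[0,0,0],"fingers":85},{"linear":[0,-0.9,-0.1],"rotation":[0,0,0],"fingers":85},{"linear":[0,0,0],"rotation":[0,0,0],"fingers":85}]}}

```text
clock: 3.1
ee_pos: [538.2, -124.7, 197.9]
ee_rot: [0.113, 0.698, -0.113, 0.698]
ft_force: [-0.2, 0.7, -0.4]
width: 0.997
```

Run:
```python
from h import *
s=bot.observe();p,d=bot.read_camera('wrist')
import pickle;pickle.dump((s,p,d),open('pics/w2.pkl','wb'))
crop(p,0,0,640,400,1.25,'pics/w2.png')
crop(p,220,80,420,220,4,'pics/w2c.png')
print(s['clock'],s['ee_pos'])
```

```text
3.1 [ 538.17422288 -124.7167658   197.86802803]
```

View pics/w2.png

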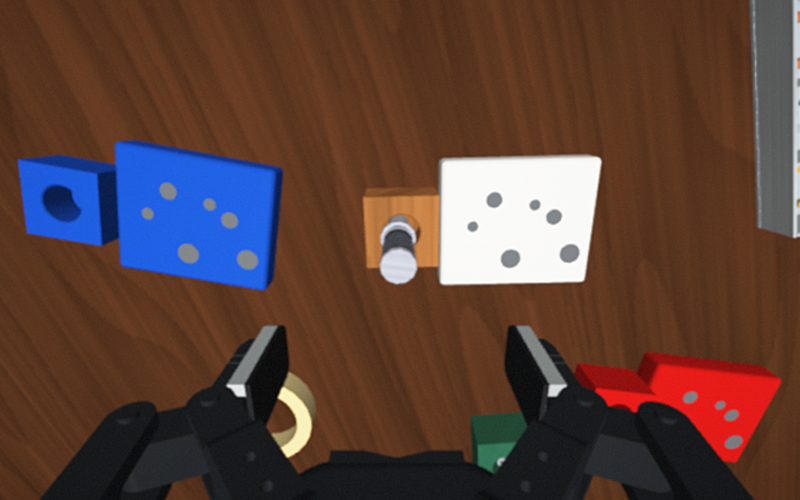

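View pics/w2c.png

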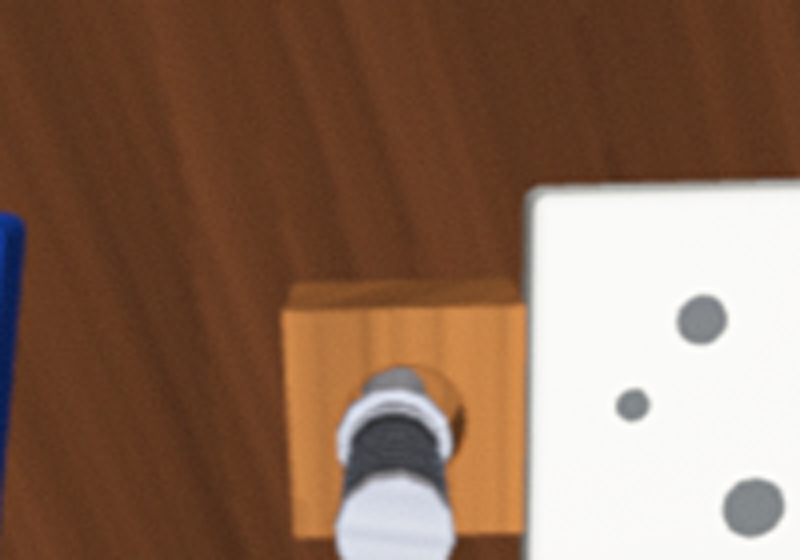

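Run:
```python
from h import *
import pickle;s,p,d=pickle.load(open('pics/w2.pkl','rb'))
crop(p,290,140,370,240,6,'pics/w2e.png')
f=lambda L:(np.array(L,float)+.5)/4+[220,80]-.5
X=cloud('wrist',d,s);u,v=f([(395,530)])[0];print(X[int(v),int(u)])
a=atz('wrist',f([(335,530),(456,530),(395,530)]),115,s);print(a,np.linalg.norm(a[1]-a[0]))
a=atz('wrist',f([(338,435),(453,435)]),56,s);print(a,np.linalg.norm(a[1]-a[0]),a.mean(0))
a=atz('wrist',f([(284,310),(526,305)]),40,s);print(a,np.linalg.norm(a[1]-a[0]))
q=X[(X[...,2]>110)&(X[...,2]<122)&(np.abs(X[...,0]-537)<30)&(np.abs(X[...,1]+131)<30)];print(len(q),q.mean(0),q.min(0),q.max(0))
```

```text
[ 538.44990343 -128.14935878  116.18501743]
[[ 527.32852459 -125.05909508  115.        ]
 [ 549.96923648 -132.56878053  115.        ]
 [ 538.55548034 -128.78275272  115.        ]] 23.853662405672605
[[ 526.19342581 -122.97350051   56.        ]
 [ 552.6109462  -131.73639983   56.        ]] 27.832962260078908 [ 539.40218601 -127.35495017   56.        ]
[[ 521.90445638  -92.68110393   40.        ]
 [ 579.01481998 -110.31237506   40.        ]] 59.77002051467987
690 [ 538.26064923 -128.10848611  115.51777309] [ 526.28533172 -140.77153896  110.36155198] [ 549.76629816 -116.93748146  117.49039715]
```

View pics/w2e.png

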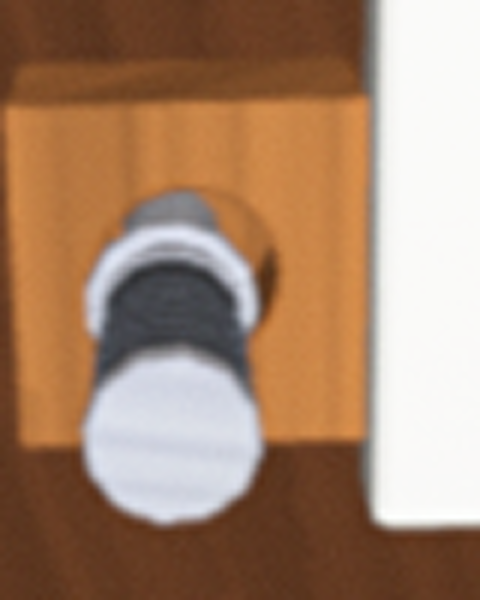

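{"method": "carry_out", "body": {"targets": [{"linear":[0,-0.15,-0.9],"rotation":[0,0,0],"fingers":85},{"linear":[0,0,-0.9],"rotation":[0,0,0],"fingers":85},{"linear":[0,0,-0.9],"rotation":[0,0,0],"fingers":85},{"linear":[0,0,-0.9],"rotation":[0,0,0],"fingers":85},{"linear":[0,0,-0.8],"rotation":[0,0,0],"fingers":85},{"linear":[0,0,0],"rotation":[0,0,0],"fingers":45},{"linear":[0,0,0],"rotation":[0,0,0],"fingers":35},{"linear":[0,0,0],"rotation":[0,0,0],"fingers":30}], "force": 70}}

```text
clock: 3.95
ee_pos: [539.1, -127.5, 67.7]
ee_rot: [0.113, 0.697, -0.113, 0.699]
ft_force: [0.9, 1.1, 0.0]
width: 0.507
```

Run:
```python
from h import *
s=bot.observe();p,d=bot.read_camera('wrist')
crop(p,0,0,640,400,1.25,'pics/w3.png')
print(s['clock'],s['ee_pos'],s['ft_force'],s['width']*85.4)
```

```text
3.95 [ 539.09957635 -127.45470177   67.691148  ] [0.90094687 1.08775297 0.0491568 ] 43.29765770773524
```

View pics/w3.png

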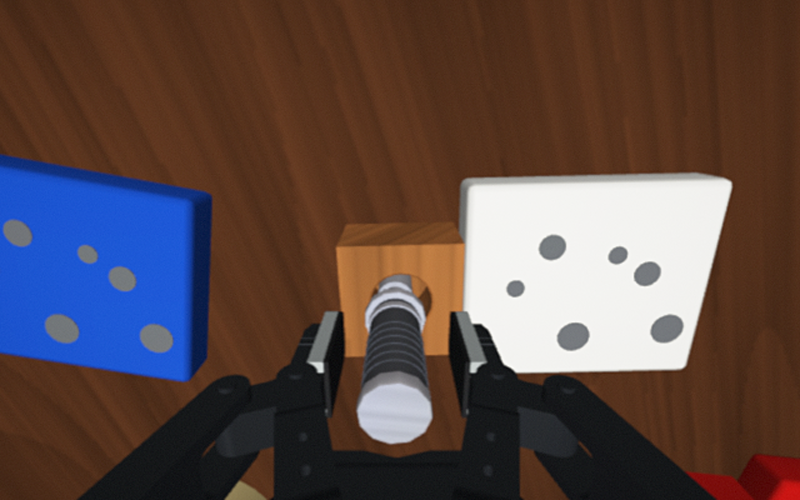

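{"method": "carry_out", "body": {"targets": [{"linear":[0,-0.03,0],"rotation":[0,0,0],"fingers":10},{"linear":[0,0,0],"rotation":[0,0,0],"fingers":10},{"linear":[0,0,0],"rotation":[0,0,0],"fingers":10},{"linear":[0,0,0],"rotation":[0,0,0],"fingers":10},{"linear":[0,0,0],"rotation":[0,0,0],"fingers":10}], "force": 70}}

```text
clock: 4.5
ee_pos: [538.8, -128.7, 67.6]
ee_rot: [0.113, 0.697, -0.113, 0.699]
ft_force: [-1.3, 2.5, 7.4]
width: 0.246
```

Run:
```python
from h import *
s=bot.observe();print(s)
```

```text
{'clock': 4.5, 'joints': array([-3.53899501e-01,  6.11551704e-01,  1.88488481e+00,  4.05330483e-04,
        6.43539598e-01, -3.30447108e-02]), 'qvel': array([-0.00019119, -0.00026938, -0.00109477, -0.001091  , -0.00057391,
       -0.00074122]), 'joint_torque': array([-1.12286210e+00, -5.56430984e+01, -1.57830065e+01, -3.14981388e-01,
       -5.84311634e-01,  1.27319472e-03]), 'ee_pos': array([ 538.79764797, -128.74099629,   67.63915107]), 'ee_rot': array([ 0.11304098,  0.69743093, -0.1130918 ,  0.69858577]), 'ft_force': array([-1.26181776,  2.53465455,  7.4204111 ]), 'moment': array([0.47905358, 0.28883227, 0.0459918 ]), 'width': 0.24558088407219575}
```

{"method": "carry_out", "body": {"targets": [{"linear":[0,0,0.3],"rotation":[0,0,0],"fingers":10},{"linear":[0,0,0.9],"rotation":[0,0,0],"fingers":10},{"linear":[0,0,0.9],"rotation":[0,0,0],"fingers":10},{"linear":[0,0,0.9],"rotation":[0,0,0],"fingers":10},{"linear":[0,0,0],"rotation":[0,0,0],"fingers":10}]}}

```text
clock: 5.0
ee_pos: [539.7, -129.3, 160.1]
ee_rot: [0.113, 0.696, -0.113, 0.7]
ft_force: [0.1, -1.2, -3.0]
width: 0.239
```

Run:
```python
from h import *
s=bot.observe();p,d=bot.read_camera('wrist')
import pickle;pickle.dump((s,p,d),open('pics/w4.pkl','wb'))
crop(p,240,130,400,400,2.2,'pics/w4.png')
print(s['clock'],s['ee_pos'],s['ft_force'],s['moment'],s['width']*85.4)
X=cloud('wrist',d,s)
```

```text
5.0 [ 539.67918317 -129.28110807  160.10916308] [ 0.06593521 -1.24524445 -3.01248939] [ 0.03086337 -0.04233286  0.01260583] 20.42487161181423
```

View pics/w4.png

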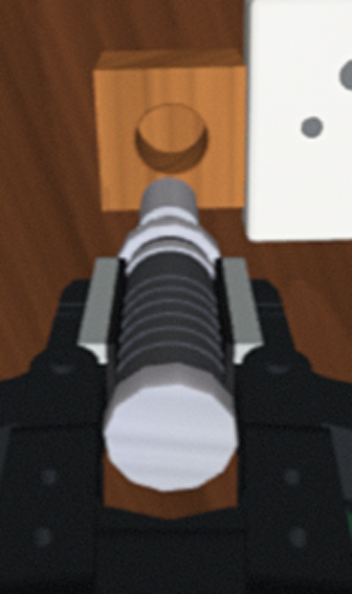

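```bash
cat >> h.py <<'E'
def model(name,foot,ax,st,r=(9,14,11,12)):
    ax=ax/np.linalg.norm(ax); a=np.cross(ax,[1,0,0]);a/=np.linalg.norm(a);b=np.cross(ax,a);th=np.linspace(0,2*np.pi,40)
    L=[]
    for hh,rr in [(0,9),(40,9),(40,14),(46,14),(46,11),(98,11),(98,12),(105,12)]:
        L.append(proj(name,foot+ax*hh+rr*(np.cos(th)[:,None]*a+np.sin(th)[:,None]*b),st))
    return L
def overlay(p,Ls,x0,y0,x1,y1,s,fn):
    im=cv2.cvtColor(cv2.resize(p[y0:y1,x0:x1],None,fx=s,fy=s,interpolation=cv2.INTER_CUBIC),cv2.COLOR_RGB2BGR)
    for L in Ls: cv2.polylines(im,[(((L+.5-[x0,y0])*s-.5)*8).astype(np.int32)],True,(0,0,255),1,cv2.LINE_AA,3)
    cv2.imwrite(fn,im)
E
python3 - <<'E'
from h import *
import pickle;s,p,d=pickle.load(open('pics/w4.pkl','rb'))
Rt=R.from_quat(s['ee_rot']).as_matrix();print(Rt.round(4))
t=s['ee_pos']; ax=-Rt[:,0]
foot=t-ax*57.6
print(foot)
overlay(p,model('wrist',foot,ax,s),240,180,400,370,4,'pics/w4o.png')
E
```

```text
[[ 5.700e-03  3.156e-01  9.489e-01]
 [-2.200e-03  9.489e-01 -3.156e-01]
 [-1.000e+00 -2.000e-04  6.100e-03]]
[ 540.01019762 -129.40567489  102.51024892]
```

View pics/w4o.png

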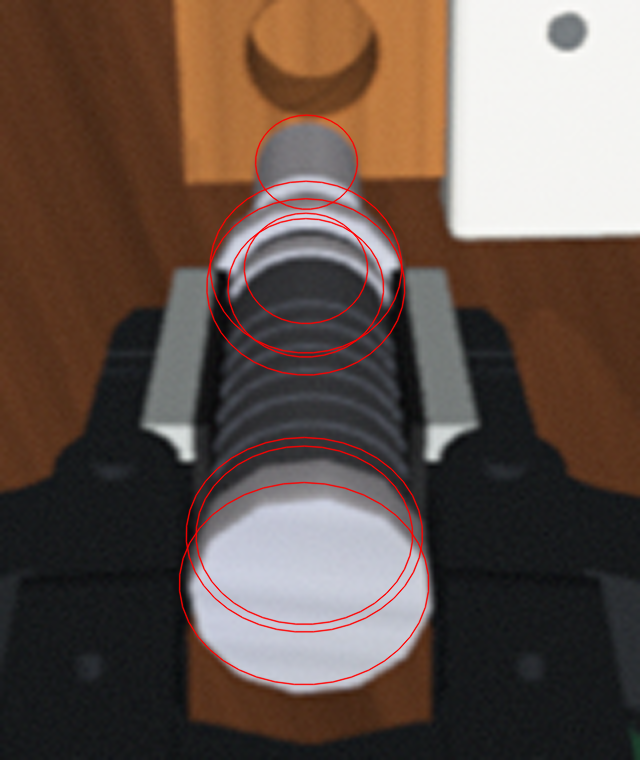

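{"method": "carry_out", "body": {"targets": [{"linear":[0.07,0.95,0],"rotation":[0,0,0],"fingers":10},{"linear":[0.07,0.95,0],"rotation":[0,0,0],"fingers":10},{"linear":[0.07,0.95,0],"rotation":[0,0,0],"fingers":10},{"linear":[0.07,0.95,0],"rotation":[0,0,0],"fingers":10},{"linear":[0.07,0.95,0],"rotation":[0,0,0],"fingers":10},{"linear":[0.07,0.95,0],"rotation":[0,0,0],"fingers":10},{"linear":[0.07,0.95,0],"rotation":[0,0,0],"fingers":10},{"linear":[0.07,0.95,0],"rotation":[0,0,0],"fingers":10},{"linear":[0.07,0.95,0],"rotation":[0,0,0],"fingers":10},{"linear":[0.07,0.95,0],"rotation":[0,0,0],"fingers":10},{"linear":[0.07,0.95,0],"rotation":[0,0,0],"fingers":10},{"linear":[0,0,0],"rotation":[0,0,0],"fingers":10}]}}

```text
clock: 6.25
ee_pos: [561.0, 187.3, 155.0]
ee_rot: [0.112, 0.699, -0.112, 0.698]
ft_force: [-0.1, -1.3, -2.7]
width: 0.238
```

Run:
```python
from h import *
s=bot.observe();p,d=bot.read_camera('wrist')
import pickle;pickle.dump((s,p,d),open('pics/w5.pkl','wb'))
Rt=R.from_quat(s['ee_rot']).as_matrix(); ax=-Rt[:,0]; foot=s['ee_pos']-ax*57.6
print(s['clock'],s['ee_pos'],s['ft_force'],s['moment'],s['width']*85.4,foot)
crop(p,230,50,430,220,4,'pics/w5.png')
```

```text
6.25 [560.98671867 187.28559827 154.95243665] [-0.1226334  -1.32620601 -2.69083825] [-0.00694686  0.0043986   0.00442859] 20.325031438097547 [560.89911983 187.28687322  97.35250327]
```

View pics/w5.png

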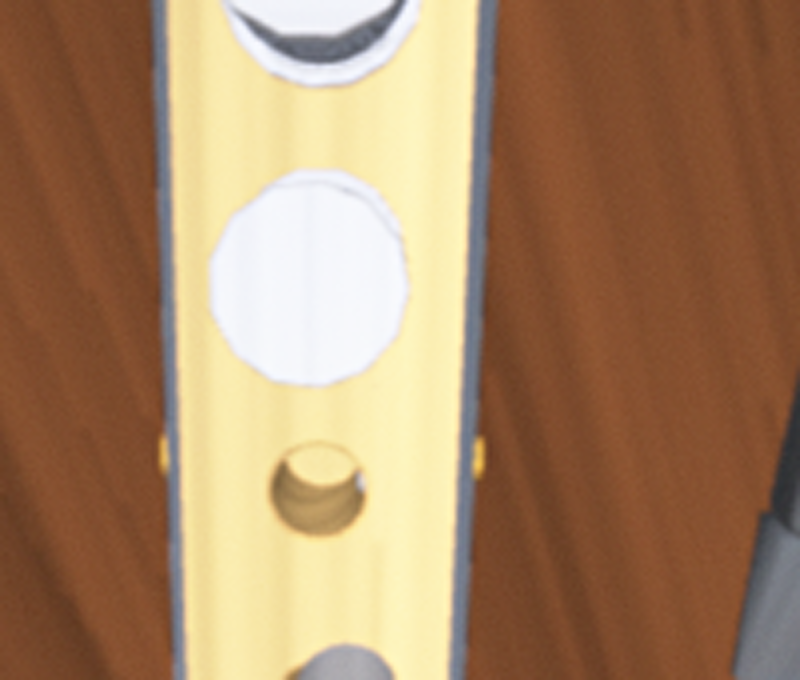

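Run:
```python
from h import *
import pickle;s,p,d=pickle.load(open('pics/w5.pkl','rb'))
f=lambda L:(np.array(L,float)+.5)/4+[230,50]-.5
print(atz('wrist',f([(318,488.5)]),60,s), atz('wrist',f([(270,488),(366,488)]),60,s))
Rt=R.from_quat(s['ee_rot']).as_matrix(); ax=-Rt[:,0]; foot=s['ee_pos']-ax*57.6
X=cloud('wrist',d,s)
for u,v in f([(230,500),(420,600)]): print(X[int(v),int(u)])
overlay(p,model('wrist',foot,ax,s),250,180,400,370,4,'pics/w5o.png')
```

```text
[[563.57748606 213.71004064  60.        ]] [[554.55374892 216.77874813  60.        ]
 [572.6653117  210.83522954  60.        ]]
[546.32265414 217.55317779  60.42777059]
[575.59274537 185.62435773  59.81589788]
```

View pics/w5o.png

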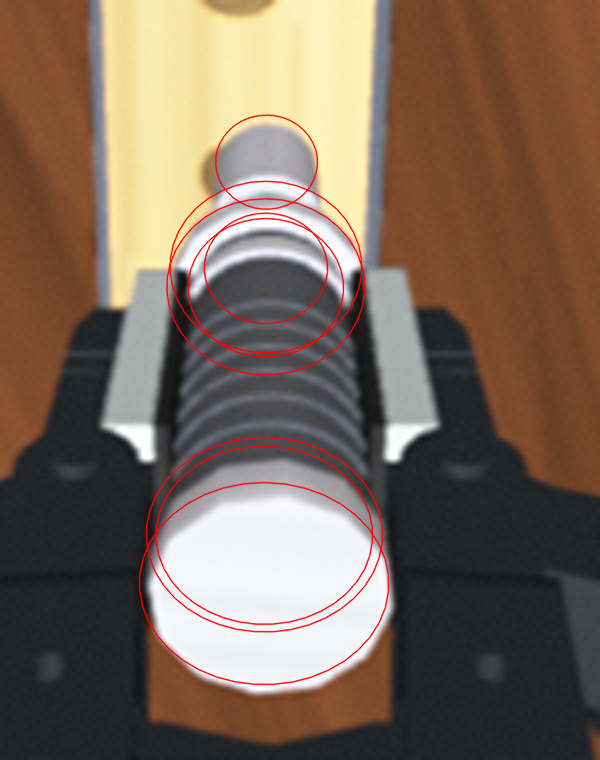

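Run:
```python
from h import *
import pickle;s,p,d=pickle.load(open('pics/w5.pkl','rb'))
crop(p,280,200,350,270,8,'pics/w5f.png')
```

```text
(no output)
```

View pics/w5f.png

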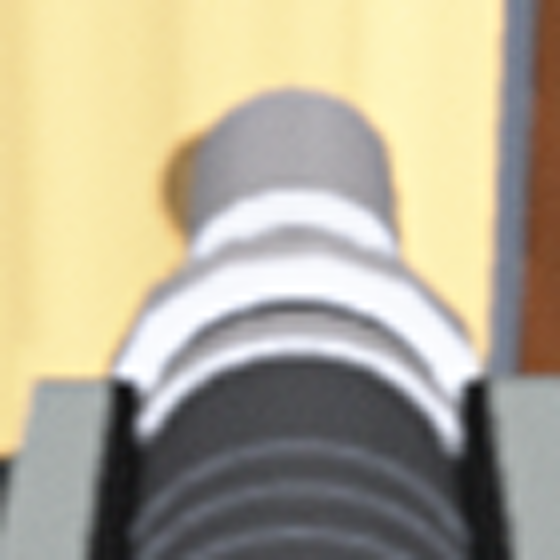

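Run:
```python
from h import *
from scipy.optimize import least_squares
import pickle;s,p,d=pickle.load(open('pics/w5.pkl','rb'))
Rt=R.from_quat(s['ee_rot']).as_matrix(); ax=-Rt[:,0]; Y=Rt[:,1];Z=Rt[:,2]
th=np.linspace(0,2*np.pi,200)
def circ(q,h,r):
    oy,oz,oh,ty,tz=q
    a=ax+ty*Y+tz*Z
    c=s['ee_pos']-ax*57.6+ax*oh+oy*Y+oz*Z+a*h-ax*0
    return proj('wrist',c+r*(np.cos(th)[:,None]*Y+np.sin(th)[:,None]*Z),s)
obs=[(0,9,'top',200+88.5/8),(23,9,'top',200+188/8),(40,14,'top',200+227/8),(46,14,'top',200+250/8),(105,12,'bot',180+692/4),
 (0,9,'l',280+190/8),(0,9,'r',280+393/8),(105,12,'l',250+149/4),(105,12,'r',250+392/4),(105,12,'top',180+495/4)]
def val(q,h,r,k):
    c=circ(q,h,r); return dict(top=c[:,1].min(),bot=c[:,1].max(),l=c[:,0].min(),r=c[:,0].max())[k]
for reg in (0.0,1):
    def res(q): return np.r_[[val(q,h,r,k)-o+.5 for h,r,k,o in obs],reg*50*q[3:], reg*.2*q[2]]
    r=least_squares(res,np.zeros(5),diff_step=1e-3,x_scale=[1,1,1,.01,.01]);print(r.x.round(4),r.fun.round(2))
    q=r.x;print('foot',s['ee_pos']-ax*57.6+ax*q[2]+q[0]*Y+q[1]*Z, 'rel TCP', -ax*57.6+ax*q[2]+q[0]*Y+q[1]*Z)
```

```text
[-2.0355 -0.159  -1.7461 -0.0061  0.0074] [-0.43  0.3  -0.65  0.94 -0.05  0.09 -0.09 -0.17  0.17 -0.11 -0.    0.
 -0.  ]
foot [560.10829208 185.40347808  95.6075297 ] rel TCP [ -0.8784266   -1.88212019 -59.34490694]
[-1.972  -0.1166 -1.4403 -0.0041  0.0069] [-0.36  0.34 -0.66  0.92  0.01  0.13 -0.02 -0.3   0.23 -0.2  -0.2   0.34
 -0.29]
foot [560.16891926 185.45052802  95.91325981] rel TCP [ -0.81779941  -1.83507025 -59.03917683]
```

{"method": "carry_out", "body": {"targets": [{"linear":[0.06,0.5,0],"rotation":[0,0,0],"fingers":10},{"linear":[0.05,0.44,0],"rotation":[0,0,0],"fingers":10},{"linear":[0,0,-0.5],"rotation":[0,0,0],"fingers":10},{"linear":[0,0,-0.4],"rotation":[0,0,0],"fingers":10},{"linear":[0,0,0],"rotation":[0,0,0],"fingers":10},{"linear":[0,0,0],"rotation":[0,0,0],"fingers":10}]}}

```text
clock: 6.9
ee_pos: [564.9, 212.8, 129.1]
ee_rot: [0.113, 0.698, -0.113, 0.698]
ft_force: [0.7, 0.7, -2.3]
width: 0.237
```

```bash
cat > look.py <<'E'
import sys
from h import *
import pickle
n=sys.argv[1]
s=bot.observe();p,d=bot.read_camera('wrist')
pickle.dump((s,p,d),open(f'pics/{n}.pkl','wb'))
print(s['clock'],s['ee_pos'],s['ft_force'],s['moment'],s['width']*85.4,s['qvel'].round(3)); print(R.from_quat(s['ee_rot']).as_matrix().round(4))
crop(p,270,150,370,250,6,f'pics/{n}.png')
E
python3 look.py w6
```

```text
6.9 [564.91661288 212.77695221 129.14708126] [ 0.73541523  0.74462069 -2.32301851] [ 0.02645489 -0.02197762 -0.0202082 ] 20.279684460927932 [-0.001 -0.015 -0.009 -0.     0.    -0.001]
[[-6.000e-04  3.159e-01  9.488e-01]
 [-2.000e-04  9.488e-01 -3.159e-01]
 [-1.000e+00 -4.000e-04 -5.000e-04]]
```

View pics/w6.png

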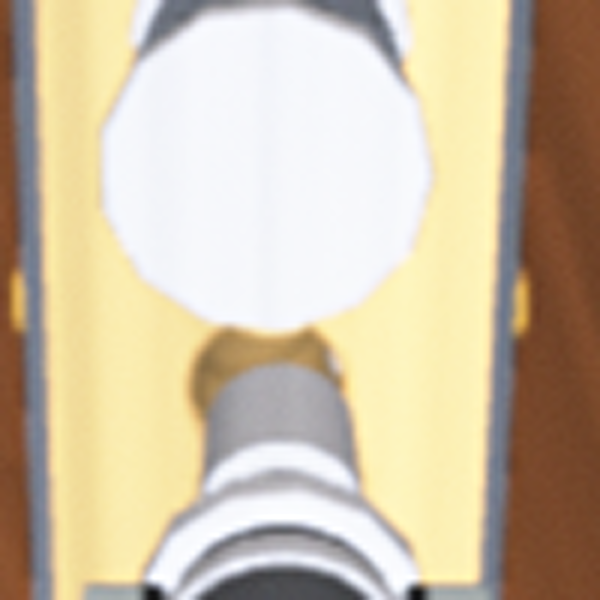

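{"method": "carry_out", "body": {"targets": [{"linear":[-0.02,0.09,-0.1],"rotation":[0,0,0],"fingers":10},{"linear":[0,0,0],"rotation":[0,0,0],"fingers":10},{"linear":[0,0,0],"rotation":[0,0,0],"fingers":10},{"linear":[0,0,0],"rotation":[0,0,0],"fingers":10}]}}

```text
clock: 7.35
ee_pos: [564.3, 215.6, 126.5]
ee_rot: [0.113, 0.698, -0.113, 0.698]
ft_force: [0.1, 0.5, -2.5]
width: 0.239
```

```bash
python3 look.py w7
```

```text
7.35 [564.3372958  215.63672265 126.50193869] [ 0.1377748   0.48972191 -2.48792718] [0.00880216 0.02109197 0.00161701] 20.415815336736504 [ 0.     0.     0.001  0.001 -0.003  0.001]
[[ 3.000e-04  3.155e-01  9.489e-01]
 [ 0.000e+00  9.489e-01 -3.155e-01]
 [-1.000e+00  1.000e-04  3.000e-04]]
```

View pics/w7.png

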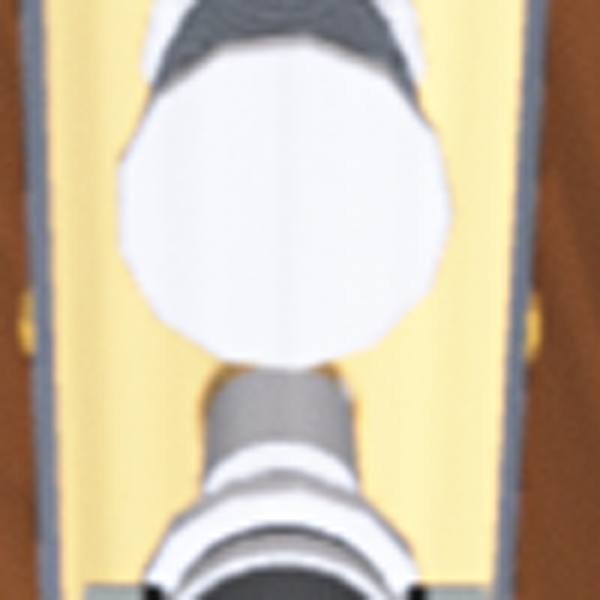

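{"method": "carry_out", "body": {"targets": [{"linear":[0,0,-0.1],"rotation":[0,0,0],"fingers":10},{"linear":[0,0,-0.07],"rotation":[0,0,0],"fingers":10},{"linear":[0,0,-0.04],"rotation":[0,0,0],"fingers":10},{"linear":[0,0,0],"rotation":[0,0,0],"fingers":10}]}}

```text
clock: 7.8
ee_pos: [564.2, 215.6, 119.7]
ee_rot: [0.113, 0.698, -0.113, 0.698]
ft_force: [0.1, -0.2, -2.9]
width: 0.239
```

{"method": "carry_out", "body": {"targets": [{"linear":[0,0,-0.05],"rotation":[0,0,0],"fingers":10},{"linear":[0,0,0],"rotation":[0,0,0],"fingers":10}]}}

```text
clock: 8.0
ee_pos: [564.2, 215.6, 118.4]
ee_rot: [0.113, 0.698, -0.113, 0.698]
ft_force: [0.0, -0.4, -2.4]
width: 0.24
```

{"method": "carry_out", "body": {"targets": [{"linear":[0,0,-0.05],"rotation":[0,0,0],"fingers":10},{"linear":[0,0,0],"rotation":[0,0,0],"fingers":10}]}}

```text
clock: 8.2
ee_pos: [564.5, 215.7, 117.5]
ee_rot: [0.113, 0.698, -0.113, 0.698]
ft_force: [-0.8, -0.3, 3.6]
width: 0.243
```

```bash
python3 look.py w8
```

```text
8.2 [564.46430215 215.6924353  117.48707278] [-0.77682708 -0.32475116  3.59073503] [-0.04995995  0.28031765 -0.01497613] 20.783930813129697 [-0.001 -0.002 -0.001  0.002  0.001 -0.001]
[[ 7.000e-04  3.155e-01  9.489e-01]
 [ 2.000e-04  9.489e-01 -3.155e-01]
 [-1.000e+00  4.000e-04  7.000e-04]]
```

View pics/w8.png

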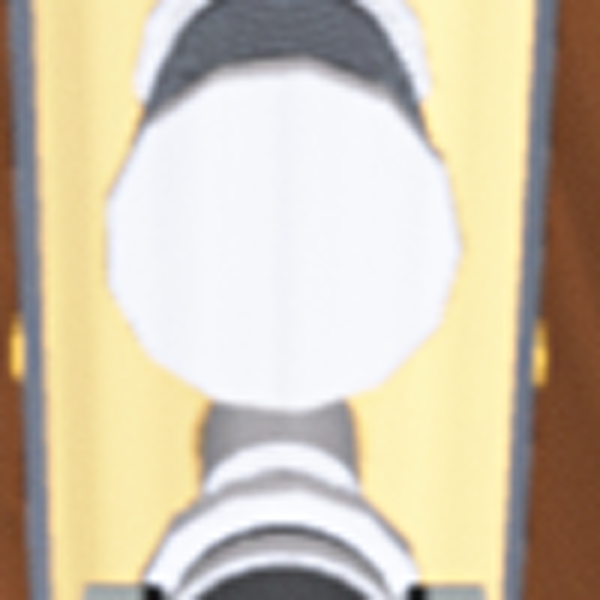

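{"method": "carry_out", "body": {"targets": [{"linear":[-0.005,-0.016,-0.01],"rotation":[0,0,0],"fingers":10},{"linear":[-0.005,-0.016,0],"rotation":[0,0,0],"fingers":10}]}}

```text
clock: 8.45
ee_pos: [564.3, 215.1, 117.3]
ee_rot: [0.113, 0.698, -0.113, 0.698]
ft_force: [-1.0, 3.0, 4.0]
width: 0.241
```

{"method": "carry_out", "body": {"targets": [{"linear":[-0.005,-0.016,0],"rotation":[0,0,0],"fingers":10},{"linear":[-0.005,-0.016,0],"rotation":[0,0,0],"fingers":10}]}}

```text
clock: 8.65
ee_pos: [563.7, 213.7, 116.7]
ee_rot: [0.113, 0.698, -0.113, 0.698]
ft_force: [-0.2, -0.3, -3.4]
width: 0.242
```

{"method": "carry_out", "body": {"targets": [{"linear":[0,0,-0.05],"rotation":[0,0,0],"fingers":10},{"linear":[0,0,-0.05],"rotation":[0,0,0],"fingers":10},{"linear":[0,0,0],"rotation":[0,0,0],"fingers":10}]}}

```text
clock: 8.95
ee_pos: [563.5, 213.5, 113.1]
ee_rot: [0.113, 0.698, -0.113, 0.698]
ft_force: [0.3, -0.2, -3.2]
width: 0.24
```

{"method": "carry_out", "body": {"targets": [{"linear":[0,0,-0.1],"rotation":[0,0,0],"fingers":10},{"linear":[0,0,-0.1],"rotation":[0,0,0],"fingers":10},{"linear":[0,0,0],"rotation":[0,0,0],"fingers":10}]}}

```text
clock: 9.25
ee_pos: [563.5, 213.6, 107.1]
ee_rot: [0.113, 0.698, -0.113, 0.698]
ft_force: [-0.9, 0.8, -2.4]
width: 0.24
```

{"method": "carry_out", "body": {"targets": [{"linear":[0,0,-0.1],"rotation":[0,0,0],"fingers":10},{"linear":[0,0,-0.1],"rotation":[0,0,0],"fingers":10},{"linear":[0,0,0],"rotation":[0,0,0],"fingers":10}]}}

```text
clock: 9.55
ee_pos: [563.2, 213.8, 101.1]
ee_rot: [0.113, 0.698, -0.113, 0.698]
ft_force: [-1.8, 3.0, -4.6]
width: 0.241
```

{"method": "carry_out", "body": {"targets": [{"linear":[0,0,-0.1],"rotation":[0,0,0],"fingers":10},{"linear":[0,0,-0.1],"rotation":[0,0,0],"fingers":10},{"linear":[0,0,0],"rotation":[0,0,0],"fingers":10}]}}

```text
clock: 9.85
ee_pos: [563.2, 213.7, 95.1]
ee_rot: [0.113, 0.698, -0.113, 0.698]
ft_force: [-3.4, 2.6, -5.8]
width: 0.241
```

{"method": "carry_out", "body": {"targets": [{"linear":[0,0,-0.1],"rotation":[0,0,0],"fingers":10},{"linear":[0,0,-0.1],"rotation":[0,0,0],"fingers":10},{"linear":[0,0,0],"rotation":[0,0,0],"fingers":10}]}}

```text
clock: 10.15
ee_pos: [563.3, 213.7, 89.3]
ee_rot: [0.113, 0.698, -0.113, 0.698]
ft_force: [-3.6, 3.6, -6.0]
width: 0.238
```

```bash
python3 look.py w9
python3 - <<'E'
from h import *
import pickle
s,p,d=pickle.load(open('pics/w9.pkl','rb'));crop(p,0,0,640,400,1.25,'pics/w9f.png')
E
```

```text
10.15 [563.27048358 213.7199369   89.26451505] [-3.63856336  3.63784487 -6.0134249 ] [ 0.6929831   0.78572528 -0.00281045] 20.352760790343897 [-0.001  0.    -0.001 -0.     0.005  0.002]
[[-1.000e-03  3.156e-01  9.489e-01]
 [-2.000e-04  9.489e-01 -3.156e-01]
 [-1.000e+00 -5.000e-04 -9.000e-04]]
```

View pics/w9f.png

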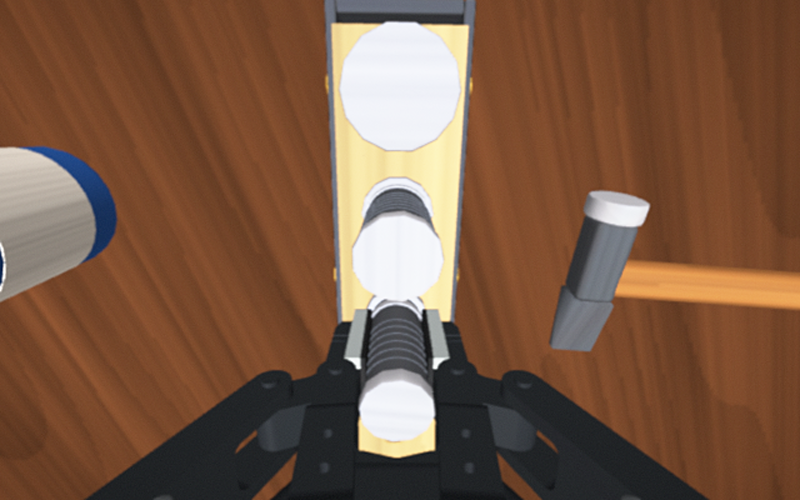

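{"method": "carry_out", "body": {"targets": [{"linear":[-0.008,0.008,-0.1],"rotation":[0,0,0],"fingers":10},{"linear":[0,0,-0.07],"rotation":[0,0,0],"fingers":10},{"linear":[0,0,0],"rotation":[0,0,0],"fingers":10}]}}

```text
clock: 10.5
ee_pos: [563.2, 213.9, 84.4]
ee_rot: [0.113, 0.698, -0.113, 0.698]
ft_force: [-4.0, 2.1, -4.4]
width: 0.235
```

{"method": "carry_out", "body": {"targets": [{"linear":[0,0,-0.07],"rotation":[0,0,0],"fingers":10},{"linear":[0,0,0],"rotation":[0,0,0],"fingers":10}]}}

```text
clock: 10.7
ee_pos: [563.2, 213.9, 82.4]
ee_rot: [0.113, 0.698, -0.113, 0.698]
ft_force: [-4.4, 3.4, -4.3]
width: 0.237
```

{"method": "carry_out", "body": {"targets": [{"linear":[0,0,-0.05],"rotation":[0,0,0],"fingers":10},{"linear":[0,0,0],"rotation":[0,0,0],"fingers":10}]}}

```text
clock: 10.9
ee_pos: [563.2, 213.9, 80.9]
ee_rot: [0.113, 0.698, -0.113, 0.698]
ft_force: [-4.5, 1.6, -3.2]
width: 0.24
```

{"method": "carry_out", "body": {"targets": [{"linear":[-0.01,0.005,-0.05],"rotation":[0,0,0],"fingers":10},{"linear":[0,0,0],"rotation":[0,0,0],"fingers":10}]}}

```text
clock: 11.1
ee_pos: [563.3, 214.0, 79.4]
ee_rot: [0.113, 0.698, -0.113, 0.698]
ft_force: [-2.2, 1.3, -4.7]
width: 0.243
```

{"method": "carry_out", "body": {"targets": [{"linear":[0,0,-0.04],"rotation":[0,0,0],"fingers":10},{"linear":[0,0,0],"rotation":[0,0,0],"fingers":10}]}}

```text
clock: 11.3
ee_pos: [563.6, 213.9, 78.3]
ee_rot: [0.113, 0.698, -0.113, 0.698]
ft_force: [-0.8, 0.3, -3.8]
width: 0.243
```

```bash
python3 look.py w10
python3 - <<'E'
from h import *
import pickle
s,p,d=pickle.load(open('pics/w10.pkl','rb'));crop(p,260,200,380,370,4.5,'pics/w10f.png')
E
```

```text
11.3 [563.5698668  213.94610538  78.2617355 ] [-0.79587514  0.27834829 -3.84414384] [0.06741806 0.18242556 0.00086379] 20.78339865495459 [-0.001 -0.003 -0.002  0.     0.004 -0.001]
[[ 9.000e-04  3.155e-01  9.489e-01]
 [-1.000e-04  9.489e-01 -3.155e-01]
 [-1.000e+00  2.000e-04  9.000e-04]]
```

View pics/w10f.png

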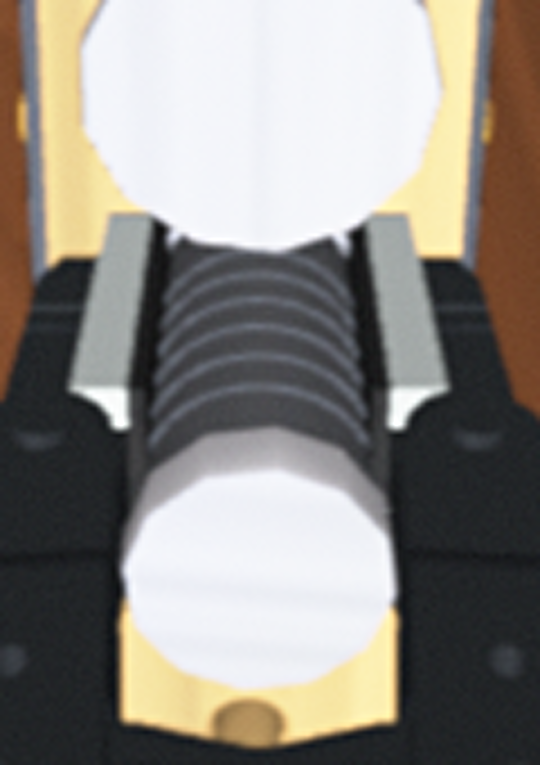

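{"method": "carry_out", "body": {"targets": [{"linear":[0,0,-0.04],"rotation":[0,0,0],"fingers":10},{"linear":[0,0,0],"rotation":[0,0,0],"fingers":10}]}}

```text
clock: 11.55
ee_pos: [563.6, 214.1, 77.7]
ee_rot: [0.113, 0.698, -0.113, 0.699]
ft_force: [-2.2, 1.0, 1.8]
width: 0.239
```

{"method": "carry_out", "body": {"targets": [{"linear":[0,0,-0.04],"rotation":[0,0,0],"fingers":10},{"linear":[0,0,0],"rotation":[0,0,0],"fingers":10}]}}

```text
clock: 11.75
ee_pos: [563.7, 214.1, 77.6]
ee_rot: [0.113, 0.697, -0.113, 0.699]
ft_force: [-5.8, -0.9, 15.4]
width: 0.241
```

{"method": "carry_out", "body": {"targets": [{"linear":[0,0,0.03],"rotation":[0,0,0],"fingers":10},{"linear":[0,0,0],"rotation":[0,0,0],"fingers":50},{"linear":[0,0,0],"rotation":[0,0,0],"fingers":50},{"linear":[0,0,0],"rotation":[0,0,0],"fingers":50},{"linear":[0,0,0],"rotation":[0,0,0],"fingers":50}]}}

```text
clock: 12.25
ee_pos: [563.3, 214.1, 76.7]
ee_rot: [0.113, 0.698, -0.113, 0.698]
ft_force: [-0.5, -0.2, 1.2]
width: 0.587
```

```bash
python3 look.py w11
python3 - <<'E'
from h import *
import pickle
s,p,d=pickle.load(open('pics/w11.pkl','rb'));crop(p,0,0,640,400,1.25,'pics/w11f.png')
E
```

```text
12.25 [563.25870605 214.10455339  76.71969069] [-0.47065869 -0.22769302  1.15666742] [ 0.00751229 -0.00122869 -0.00255567] 50.15946198014864 [ 0.001 -0.     0.001  0.001  0.    -0.   ]
[[ 2.000e-04  3.155e-01  9.489e-01]
 [-0.000e+00  9.489e-01 -3.155e-01]
 [-1.000e+00  1.000e-04  2.000e-04]]
```

View pics/w11f.png

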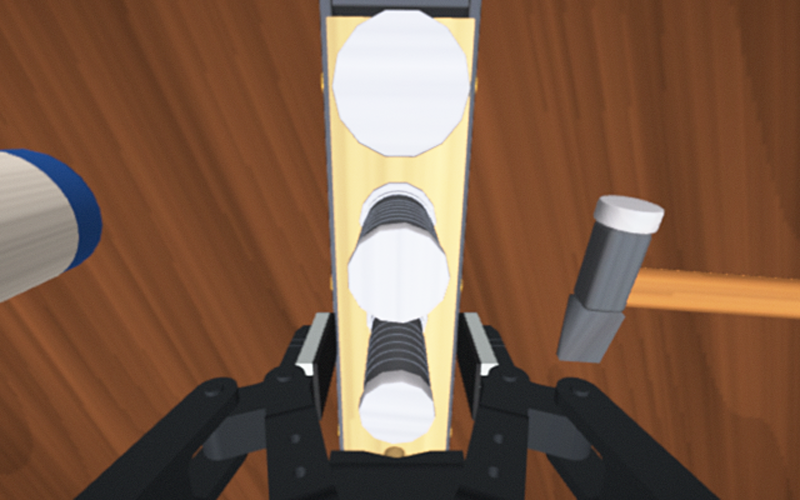

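Released and centred. I'll retreat straight up and check the head height against its neighbours.

{"method": "carry_out", "body": {"targets": [{"linear":[0,0,0.5],"rotation":[0,0,0],"fingers":60},{"linear":[0,0,0.9],"rotation":[0,0,0],"fingers":85},{"linear":[0,0,0.9],"rotation":[0,0,0],"fingers":85},{"linear":[0,0,0.9],"rotation":[0,0,0],"fingers":85},{"linear":[0,0,0.9],"rotation":[0,0,0],"fingers":85},{"linear":[0,0,0.9],"rotation":[0,0,0],"fingers":85},{"linear":[0,0,0],"rotation":[0,0,0],"fingers":85},{"linear":[0,0,0],"rotation":[0,0,0],"fingers":85}]}}

```text
clock: 13.1
ee_pos: [563.1, 214.1, 227.0]
ee_rot: [0.113, 0.698, -0.113, 0.698]
ft_force: [0.6, 0.7, 1.2]
width: 0.994
```

```bash
python3 look.py w12
python3 - <<'E'
from h import *
import pickle
s,p,d=pickle.load(open('pics/w12.pkl','rb'));crop(p,0,0,640,400,1.25,'pics/w12f.png')
X=cloud('wrist',d,s)
np.set_printoptions(suppress=True)
m=(X[...,2]>118)&(X[...,2]<140)
n,l,st,c=cv2.connectedComponentsWithStats(m.astype(np.uint8))
for i in range(1,n):
    if st[i,4]>100: print(c[i],st[i,4],X[l==i].mean(0).round(1),np.median(X[l==i][:,2]))
p2,_=bot.read_camera('scene');crop(p2,230,160,430,290,4,'pics/s2.png')
E
```

```text
13.1 [563.12329035 214.07831042 226.98391746] [0.62009463 0.65621737 1.18497516] [ 0.01346881  0.00995096 -0.0253075 ] 84.89293169609485 [ 0.     0.025  0.022  0.002 -0.004  0.   ]
[[ 9.000e-04  3.155e-01  9.489e-01]
 [ 1.000e-04  9.489e-01 -3.155e-01]
 [-1.000e+00  4.000e-04  8.000e-04]]
[318.3511822   84.04937413] 1438 [593.5 300.3 125.7] 125.69089102074138
[317.141339   146.75451647] 941 [578.  256.3 125.7] 125.72640782900086
[316.71048253 199.81697171] 601 [563.6 214.1 125.5] 125.67370960322717
```

View pics/w12f.png

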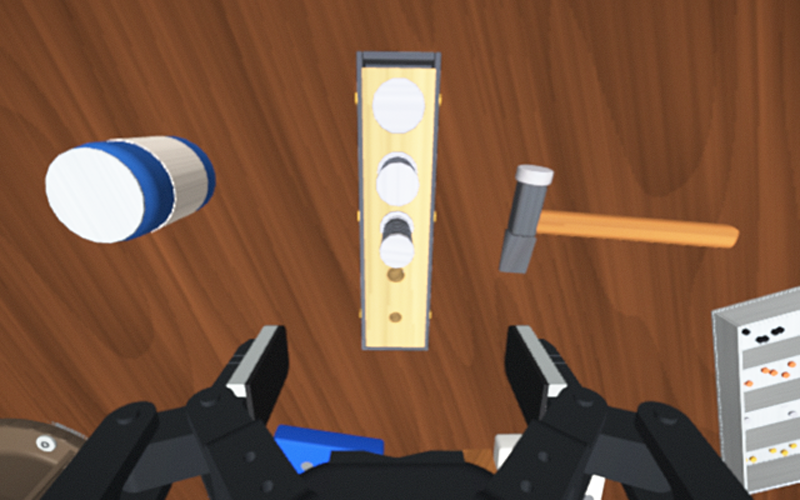

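View pics/s2.png

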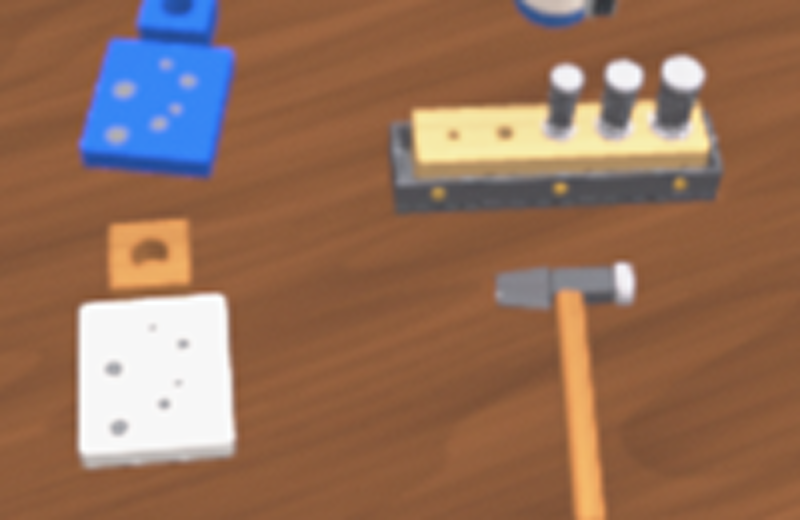

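```bash
python3 -c "
from cell import bot
print(bot.job_done())"
```

```text
the job is handed in; nothing more can be done
None
```

The punch from the white board's parking well is back upright in the 18 mm socket of the rack, seated and released. I handed the job in at about 13 s.

- **Which punch:** its head measured 23.9 mm and its collar 27.8 mm across, so it is the 18 mm one.
- **Finding the hole:** the foot first touched the strip's top about 2 mm too far towards +y. I felt it back with light pressure until it dropped in.
- **Pressing home:** the collar came to a firm stop 40 mm down. The highest vertical reading was about 15 N (about 18 N allowing for the weight held), well under the 35 N limit.
- **Last checks:** the head stands level with the 22 and 26 mm punches, all three at 125.7 mm. The gripper was clear of everything, open at 227 mm height. The can, hammer and board are where they were. I did not take new pictures of the caddy, last and tape, but nothing was moved near them.
- **What did not match:** I never saw the spring catch's 6–16 N in the force readings, which I only took at the end of each short move. That it is past the catch I judge from the depth and the matching head heights.

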